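Lock the filter cartridge into the fume extractor

TASK

Fit the right filter cartridge into the bayonet socket on top of the round solder-fume extractor: take the cartridge with two lugs (not the one with three, which stays where it stands), line its lugs up with the two slots, push it in fully home, then twist it clockwise (seen from above) as far as it goes, so that it is locked, and let go.

Things in the scene. Friction and masses are not known exactly. Their poses are not given: they have to be found in the camera images.
- filter_plug: cartridge to fit: upright grey plug, round body 50 mm wide, 26 mm high, lower edge chamfered. On top a grip bar 44 mm long, 14 mm thick, reaching to 50 mm above the underside. Two opposite lugs in line with the bar, out to 43 mm from the axis, 12 mm wide, 2-10 mm above the underside. 0.12 kg. Origin: centre of underside; x along lugs and bar, z up; a half turn makes no difference.
- other_plug: cartridge of another machine, not to be moved: same grey body and grip bar, but three lugs 120 degrees apart, one of them square to the bar. Origin: centre of the underside; x along the bar, z up.
- extractor: fume extractor fixed on the bench: low round grey drum, 136 mm wide, with a bayonet socket in its top. Origin: on its axis at bench height; z up; x along the line of the two opposite slots (at +x and -x; either way round fits). A small black switch pod sits low on the -x side. The socket floor, on which the inserted cartridge stands, is 40 mm above the bench.
- socket_mouth (a point): centre of the socket's mouth, 60 mm above the bench, axes as the extractor's. Mouth 60 mm across in an aluminium lip 6 mm thick; slots reach out to 48 mm from the axis, about 24 mm wide: lugs within 10 degrees of them go in. Below, lugs turn freely, only clockwise from above (-z), to a stop about 68 degrees from the slots; from 45 degrees on they are wholly under the lip.
Mind the look-alikes: they are no part of the job. Leave any green or yellow look-alike of the filter_plug alone.

How it is judged:
By the outcome, as a careful person would: the job done as asked, in the order asked, and still so for the second after the job is handed in, with the robot touching nothing.
It also fails if it takes over 42 s, if anything falls off the work surface, if the arm or the gripper's body presses on something with over 40 N, if the wrist force passes 120 N, or if a joint passes its speed limit or range.

ROBOT

A 7-joint arm with a two-finger parallel gripper is mounted at the origin on a cart in front of the work surface, level with it; the furniture and walls round the work are solid. World frame = base frame: x ahead of the robot, y to its left, z up, the work surface at z = 0. Lengths are in m, angles in rad, forces in N, time in s.
With the tool pointing down it reaches from about 0.425 to 0.8 m from the base axis. Payload 8.3 kg.
Tool frame: the origin (TCP) lies on the centre line of the jaws, within the pads' length; the fingertips stand 8 mm ahead of it and the grasp point (between the pads) lies 11 mm behind it (bot.tip_extent is the distance from the TCP to the fingertips, in m); z points along the fingers, y is the line along which they close (so a half turn about z gives the same grasp; the last joint's range is limited). The gripper opens to 85 mm and grips with 20 to 120 N. Pads are 22 mm wide; open, the fingers measure 114 mm over their backs; the gripper's body (76 mm by 85 mm) begins 54 mm behind the grasp point. The pads swing forward as they close: fully open they stand 13 mm farther back than shut.
Start: joints at [-1.353, 0.383, 0.016, 1.37, -0.006, 1.388, -0.046], TCP at [0.173, 0.601, 0.239] pointing down, gripper open.
Joint ranges: [-2.95, 2.95], [-0.25, 2.06], [-1.52, 1.56], [0.18, 2.33], [-1.44, 4.58], [0.02, 2.06], [-3.01, 3.01]. Speed limits (rad/s): [2.39, 2.39, 3.01, 3.01, 3.14, 3.14, 3.14].

INTERFACE

Orientations are given as a rotation vector (axis times angle).
In Python, from bench import bot, claw, monitor, snapshot, camera_info gives the robot as it stands. Calls block until the motion is done:
- bot.movep(position, orientation): joint-space move of the TCP to a pose.
- bot.move_linear(position, orientation=None, max_speed=0.15, contact_N=None): straight line of the TCP; orientation=None keeps the orientation; max_speed is the mean speed in m/s. With contact_N (N) it stops when the force on the tool has changed by that much, and returns True; else False.
- bot.move_joints(angles): joint-space move.
- claw.let_go() and claw.grasp(f_grip=None): open the fingers fully, or close them until they stop; f_grip is the grip in N (None keeps the last).
- bot.pause(seconds).
- bot.ik(position, orientation): joint angles nearest the present ones, or None.
- monitor.get_obs(): the state.
- snapshot(name): name is "side" or "top" or "wrist"; returns (picture, depth): 420x560x3 uint8, blue, green, red; 420x560 float32, m along the optical axis (not along the pixel's ray), 0 where there is no reading.
- camera_info(name): a dict with "fx", "fy", "cx", "cy" (pixels), "rvec" (rotation vector, rad) and "tvec" (3), from world to camera coordinates, as OpenCV has them; the wrist camera has in their place "hand_eye" (4x4, takes a point from camera to tool coordinates, whose origin is the TCP and whose axes are the flange's). Camera axes: x right, y down, z forward; pixel columns grow to the right and rows downward; lengths in m; the calibration is good to about 2 mm. A picture is of the moment at which its call begins: read the wrist's pose just before it. camera_info takes no time and is no camera call.
A pose or a line that the arm cannot do raises bot.MotionError and nothing moves.
- bot.close_job(): hands the job in; it is judged then, once.
The state is a dict: "clock": time; "q": joint angles; "qvel": joint speeds; "joint_efforts": joint torques, N m; "position": TCP position; "ee_rot": TCP orientation; "wrist_force": force on the tool from outside, world axes, zero at the start; "torque": the same for the moment, N m; "grip_width": opening from 0.0 (shut) to 1.0 (fully open); "grip_force": force on a finger pad.
Only numpy, scipy, OpenCV 4.12 (cv2) and the standard library are available. Lean on these libraries where they do the work, as an engineer would, in place of code of your own. Each camera call takes 0.05 s, during which the arm holds its last target. There are 200 camera calls.

## Working session

There is one attempt and no reset: what is moved stays moved. The work goes in short steps, each a Python script; the robot and the scene stay as the last script left them, time stands still between calls to the robot, and variables do not carry over. Pictures are saved under pics/ and viewed, at most 10 in all, crops included, and the job is handed in when it is done.

```bash
mkdir -p pics
cat > h.py <<'E'
import numpy as np, cv2
from scipy.spatial.transform import Rotation as R
from bench import bot, claw, monitor, snapshot, camera_info
def cloud(name):
    o=monitor.get_obs(); im,d=snapshot(name); c=camera_info(name)
    v,u=np.mgrid[:420,:560]
    P=np.stack([(u-c['cx'])/c['fx']*d,(v-c['cy'])/c['fy']*d,d],-1)
    if name=='wrist':
        H=np.array(c['hand_eye']); T=R.from_rotvec(o['ee_rot']).as_matrix()
        W=(P@H[:3,:3].T+H[:3,3])@T.T+o['position']
    else:
        M=R.from_rotvec(np.ravel(c['rvec'])).as_matrix(); W=(P-np.ravel(c['tvec']))@M
    W[d==0]=np.nan
    return im,W
E
python3 - <<'E'
from h import *
o=monitor.get_obs(); print(o['clock'],o['position'],o['ee_rot'],o['grip_width'])
ims=[]
for n in ('top','side'):
    im,W=cloud(n); cv2.imwrite(f'pics/{n}0.png',im); np.save(n+'0.npy',W)
print(camera_info('wrist'))
E
```

```text
0.0 [0.17302562 0.60006042 0.23825515] [-4.39516594e-01 -3.11041726e+00  3.08377090e-03] 0.9996976360826195
{'fx': 289.5929911501764, 'fy': 289.5929911501764, 'cx': 287.10804903293894, 'cy': 208.8267911919304, 'hand_eye': array([[ 4.41505639e-04, -9.54496612e-01, -2.98221433e-01,
         7.55192711e-02],
       [ 9.99999827e-01,  3.05294077e-04,  5.03328678e-04,
        -9.71737721e-04],
       [-3.89380281e-04, -2.98221604e-01,  9.54496581e-01,
        -1.34989097e-01],
       [ 0.00000000e+00,  0.00000000e+00,  0.00000000e+00,
         1.00000000e+00]])}
```

View pics/top0.png

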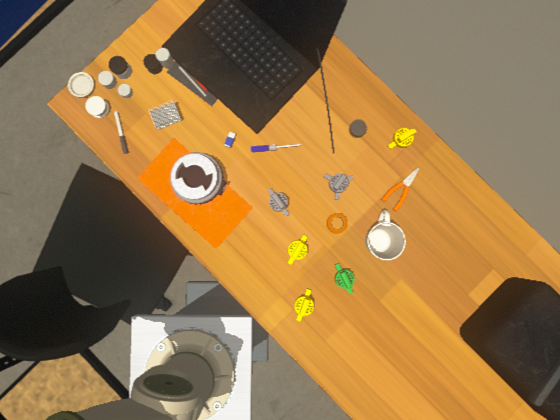

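View pics/side0.png

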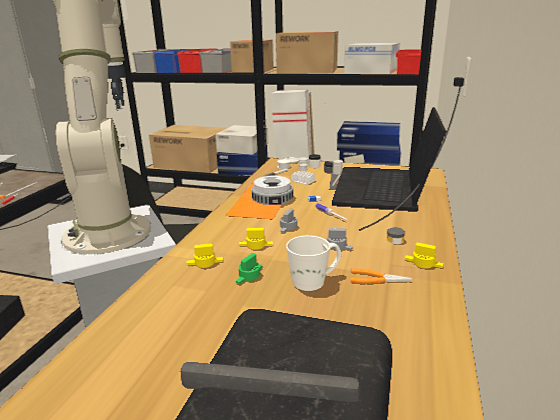

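Run:
```python
import numpy as np,cv2
im=cv2.imread('pics/top0.png');W=np.load('top0.npy')
cv2.imwrite('pics/c1.png',cv2.resize(im[140:225,150:365],None,fx=3.7,fy=3.7,interpolation=cv2.INTER_CUBIC))
for n,(u,v) in dict(plug=(279,201),other=(339,183),ext=(195,178)).items(): print(n,W[v,u],W[v-2:v+3,u-2:u+3,2].max())
# extractor top ring
m=(W[...,2]>.05)&(W[...,2]<.07); v,u=np.mgrid[:420,:560]; m&=(abs(u-195)<35)&(abs(v-178)<35)
p=W[m][:,:2]; (c,r)=cv2.minEnclosingCircle(p.astype(np.float32)); print(c,r,m.sum())
m=(W[...,2]>.034)&(abs(u-279)<15)&(abs(v-201)<17); p=W[m]; print(p.mean(0),cv2.minAreaRect(p[:,:2].astype(np.float32)),np.unique(p[:,2].round(3)))
```

```text
plug [ 0.45349608 -0.23001059  0.05271398] 0.05587515047224925
other [ 0.50189587 -0.38530792  0.04731296] 0.05343679301150197
ext [ 0.51352568 -0.01004729  0.04126953] 0.044034593482820926
(0.5161905884742737, -0.0121932877227664) 0.05851609259843826 1032
[ 0.45506594 -0.22776597  0.05014705] ((0.45556938648223877, -0.22775550186634064), (0.043979763984680176, 0.013938053511083126), 35.77824783325195) [0.034 0.039 0.045 0.046 0.047 0.048 0.049 0.05  0.051 0.052 0.053 0.054
 0.055 0.056]
```

View pics/c1.png

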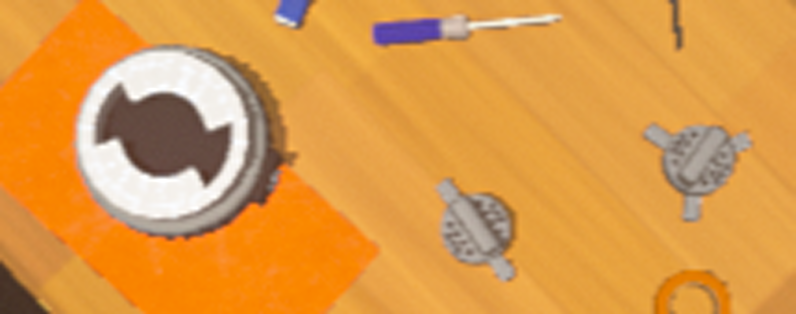

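```bash
cat >> h.py <<'E'
def down(deg): return (R.from_euler('z',deg,degrees=True)*R.from_euler('x',180,degrees=True)).as_rotvec()
E
python3 - <<'E'
from h import *
o=monitor.get_obs()
for yaw in (-150,-90,-60,0,36,90,144,180,-144):
    print(yaw,*[np.round(q,2) if (q:=bot.ik(p,down(yaw))) is not None else None for p in ((.516,-.012,.2),(.4555,-.2277,.15))])
bot.movep((.516,-.012,.2),down(100))
im,W=cloud('wrist'); print(monitor.get_obs()['clock'],monitor.get_obs()['q'])
cv2.imwrite('pics/w1.png',im); np.save('w1.npy',W)
E
```

```text
-150 [-0.68  0.2   0.74  1.75 -0.14  1.24  2.19] [-0.35  0.27  0.88  1.84 -0.22  1.14  2.7 ]
-90 [-1.1   0.45  1.38  1.76 -0.45  1.31 -2.76] [-0.64  0.52  1.37  1.85 -0.54  1.23 -2.25]
-60 [-1.1   0.45  1.38  1.76 -0.45  1.31 -2.24] [-0.64  0.52  1.37  1.85 -0.54  1.23 -1.72]
0 [-0.81  0.23  0.91  1.76 -0.19  1.25 -1.43] [-0.3   0.25  0.82  1.84 -0.2   1.14 -0.98]
36 [-0.76  0.22  0.84  1.76 -0.17  1.24 -0.82] [-0.57  0.4   1.21  1.85 -0.4   1.18 -0.17]
90 [-0.75  0.21  0.82  1.75 -0.16  1.24  0.12] [-0.64  0.51  1.36  1.85 -0.53  1.23  0.88]
144 [-0.73  0.21  0.8   1.75 -0.16  1.24  1.05] [-0.57  0.39  1.2   1.85 -0.39  1.18  1.71]
180 [-0.7   0.2   0.77  1.75 -0.15  1.24  1.67] [ 0.58  0.21 -0.2   1.8   0.05  1.13  1.93]
-144 [-0.68  0.2   0.74  1.75 -0.14  1.24  2.29] [-0.3   0.25  0.82  1.84 -0.2   1.14  2.79]
2.6417 [-0.7435068   0.21239749  0.81446542  1.75447298 -0.16264169  1.2443681
  0.28895629]
```

View pics/w1.png

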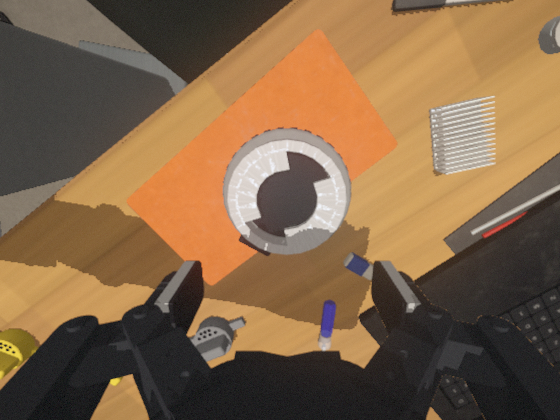

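Run:
```python
from h import *
im=cv2.imread('pics/w1.png');W=np.load('w1.npy')
v,u=np.mgrid[:420,:560]; z=W[...,2]
near=(np.hypot(W[...,0]-.516,W[...,1]+.012)<.085)
m=near&(z>.053)&(z<.07); p=W[m][:,:2].astype(np.float32)
h=cv2.convexHull(p)[:,0]; A=np.c_[2*h,np.ones(len(h))]; s=np.linalg.lstsq(A,(h**2).sum(1),rcond=None)[0]; c=s[:2]
print('c',c,np.sqrt(s[2]+c@c),np.median(z[m]),cv2.minEnclosingCircle(p))
# low points (inside socket) as polar at r 36-46mm
d=W[...,:2]-c; r=np.hypot(*np.moveaxis(d,-1,0)); a=np.degrees(np.arctan2(d[...,1],d[...,0]))
for lo,hi in ((.033,.039),(.039,.046)):
    g=(r>lo)&(r<hi); print(lo); 
    for b in range(-180,180,6):
        k=g&(a>=b)&(a<b+6)
        if k.sum(): print((b,int(1000*np.median(z[k])),int(im[k].mean())),end=' ')
    print()
g=(r<.025); print('floor',np.median(z[g]))
g=(r>.06)&(r<.1)&(z>.006)&(z<.05)&(im.max(-1)<60); print('pod',g.sum(),np.degrees(np.angle(np.exp(1j*np.radians(a[g])).mean())),np.median(r[g]))
cv2.imwrite('pics/c2.png',cv2.resize(im[120:265,210:365],None,fx=4,fy=4,interpolation=cv2.INTER_CUBIC))
```

```text
c [ 0.51640462 -0.01227034] 0.05824199366982749 0.0602249424899836 ((0.5163626074790955, -0.012378253042697906), 0.058648914098739624)
0.033
(-180, 272, 95) (-174, 272, 73) (-168, 272, 72) (-162, 60, 228) (-156, 60, 209) (-150, 59, 209) (-144, 59, 207) (-138, 41, 73) (-132, 40, 79) (-126, 40, 73) (-120, 40, 71) (-114, 40, 70) (-108, 40, 69) (-102, 40, 68) (-96, 40, 67) (-90, 40, 73) (-84, 59, 135) (-78, 59, 166) (-72, 60, 157) (-66, 59, 154) (-60, 59, 137) (-54, 59, 151) (-48, 59, 161) (-42, 59, 199) (-36, 60, 197) (-30, 59, 195) (-24, 60, 225) (-18, 59, 210) (-12, 60, 210) (-6, 60, 227) (0, 271, 111) (6, 272, 72) (12, 272, 79) (18, 60, 166) (24, 60, 136) (30, 278, 77) (36, 274, 43) (42, 277, 45) (48, 40, 79) (54, 40, 80) (60, 40, 80) (66, 40, 80) (72, 40, 80) (78, 40, 81) (84, 40, 83) (90, 40, 83) (96, 59, 155) (102, 60, 213) (108, 60, 211) (114, 60, 216) (120, 60, 234) (126, 60, 213) (132, 60, 215) (138, 60, 226) (144, 60, 213) (150, 60, 186) (156, 275, 41) (162, 273, 48) (168, 275, 114) (174, 61, 137) 
0.039
(-180, 232, 50) (-174, 228, 51) (-168, 225, 49) (-162, 224, 59) (-156, 60
[... 280 characters left out ...]
42, 60, 141) (-36, 60, 171) (-30, 60, 208) (-24, 60, 223) (-18, 60, 207) (-12, 60, 209) (-6, 221, 76) (0, 225, 55) (6, 227, 53) (12, 232, 51) (18, 234, 57) (24, 254, 52) (30, 270, 52) (36, 270, 62) (42, 40, 79) (48, 40, 78) (54, 40, 79) (60, 40, 81) (66, 40, 82) (72, 40, 86) (78, 40, 86) (84, 40, 86) (90, 40, 93) (96, 41, 128) (102, 60, 214) (108, 60, 212) (114, 60, 213) (120, 60, 223) (126, 60, 212) (132, 60, 213) (138, 59, 222) (144, 59, 212) (150, 60, 212) (156, 60, 217) (162, 270, 48) (168, 257, 49) (174, 235, 57) 
floor 0.27644410033777006
pod 0 nan nan<stdin>:17: RuntimeWarning: Mean of empty slice.
  ret = ret.dtype.type(ret / rcount)
  return _methods._mean(a, axis=axis, dtype=dtype,
```

View pics/c2.png

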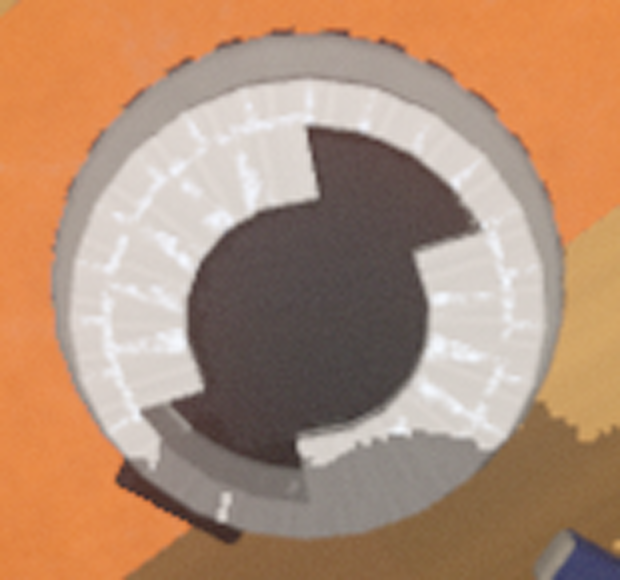

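```bash
cat >> h.py <<'E'
def ray(u,v,z,o,name='wrist'):
    c=camera_info(name); H=np.array(c['hand_eye']); T=R.from_rotvec(o['ee_rot']).as_matrix()
    k=T@(H[:3,:3]@np.array([(u-c['cx'])/c['fx'],(v-c['cy'])/c['fy'],1])); p0=T@H[:3,3]+o['position']
    return p0+k*(z-p0[2])/k[2]
E
python3 - <<'E'
from h import *
o=monitor.get_obs(); c=np.array([.5164,-.0123])
for q in ((307,127),(318,197),(478,228),(414,250),(145,408),(200,390),(305,500),(300,440)):
    u,v=(q[0]+.5)/4-.5+210,(q[1]+.5)/4-.5+120
    d=ray(u,v,.06,o)[:2]-c; print(q,np.round(d*1000,1),np.hypot(*d)*1000,np.degrees(np.arctan2(d[1],d[0])))
d=ray(210+180/4,120+500/4,.02,o)[:2]-c; print('pod',d,np.degrees(np.arctan2(d[1],d[0])))
E
```

```text
(307, 127) [-8.7 46.3] 47.14540053302004 100.64423040502504
(318, 197) [-3.2 30.6] 30.7635278420244 96.04213674107598
(478, 228) [35.9 30. ] 46.820285193802754 39.85901757875422
(414, 250) [21.9 22. ] 31.053998488686183 45.17133538176743
(145, 408) [-36.6 -29.7] 47.13553367442438 -141.01638334685248
(200, 390) [-23.7 -22.5] 32.65924455974435 -136.53720163941395
(305, 500) [  7.5 -47.4] 48.01126933111852 -81.03214841972927
(300, 440) [  3.3 -31.3] 31.45703986069226 -83.93676462204374
pod [-0.02543258 -0.07221157] -109.40202343170009
```

Run:
```python
from h import *
bot.movep((.4555,-.2277,.16),down(35.8))
im,W=cloud('wrist'); cv2.imwrite('pics/w2.png',im)
m=(W[...,2]>.04)&(W[...,2]<.06)&(np.hypot(W[...,0]-.4555,W[...,1]+.2277)<.04)
p=W[m]; print(m.sum(),np.median(p[:,2]),cv2.minAreaRect(p[:,:2].astype(np.float32)),p.mean(0))
m=(W[...,2]>.006)&(W[...,2]<.06)&(np.hypot(W[...,0]-.4555,W[...,1]+.2277)<.05)
p=W[m]; print(m.sum(),cv2.minAreaRect(p[:,:2].astype(np.float32)))
print(monitor.get_obs()['clock'],monitor.get_obs()['q'])
```

```text
741 0.0499342447566519 ((0.4567749500274658, -0.22888939082622528), (0.043479546904563904, 0.01350150816142559), 35.9111328125) [ 0.45798304 -0.22775215  0.0496533 ]
2469 ((0.4569764733314514, -0.22872953116893768), (0.07911399006843567, 0.04951982572674751), 7.75004768371582)
3.6 [-0.50987018  0.31821982  1.09307054  1.83122238 -0.30631858  1.17734154
 -0.25787551]
```

View pics/w2.png

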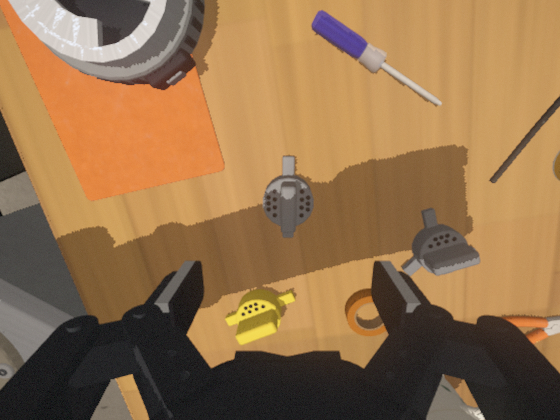

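Run:
```python
from h import *
x,y=.4569,-.2288
r=bot.move_linear((x,y,.037),down(35.9),max_speed=.1,contact_N=12); o=monitor.get_obs(); print(r,o['position'],o['clock'])
claw.grasp(60); o=monitor.get_obs(); print(o['grip_width'],o['grip_force'],o['position'],o['clock'])
bot.move_linear((x,y,.145))
bot.movep((.5164,-.0123,.145),down(69.8))
o=monitor.get_obs(); print(o['position'],o['q'],o['grip_width'],o['wrist_force'],o['clock'])
im,W=cloud('wrist'); cv2.imwrite('pics/w3.png',im)
```

```text
False [ 0.45735216 -0.22898956  0.03757738] 4.9833
0.1482137750401725 60.17080843448639 [ 0.45690262 -0.22874361  0.03705707] 5.6333
[ 0.5160129  -0.01342354  0.14464294] [-0.84242459  0.32075584  0.97185768  1.83061841 -0.28908246  1.14268994
 -0.12646661] 0.1524337923213113 [ 0.41928862 -0.90926401 -1.02775582] 7.4
```

View pics/w3.png

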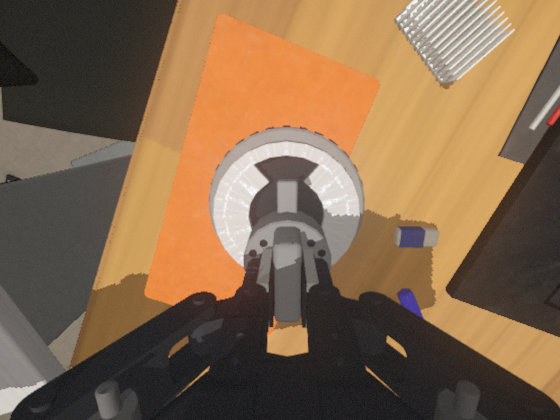

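Run:
```python
from h import *
def s(t): o=monitor.get_obs(); print(t,o['position'].round(4),o['wrist_force'].round(1),o['torque'].round(2),np.round(o['grip_width'],3),round(o['clock'],2))
x,y=.5164,-.0123
bot.move_linear((x,y,.105),max_speed=.1)
r=bot.move_linear((x,y,.074),max_speed=.04,contact_N=12); bot.pause(.2); s(r)
```

```text
True [ 0.516  -0.0122  0.077 ] [-1.8 -0.5  6.3] [-0.    0.25 -0.03] 0.147 8.87
```

Run:
```python
from h import *
def s(t):
    o=monitor.get_obs(); M=R.from_rotvec(o['ee_rot']).as_matrix(); yaw=np.degrees(np.arctan2(M[1,0],M[0,0]))
    print(t,round(yaw,1),o['position'].round(4),o['wrist_force'].round(1),o['torque'].round(2),np.round(o['grip_width'],3),round(o['clock'],2)); return o
x,y=.5164,-.0123
for a in (60,45,30,15,8,4,2,0,-2,-4,-6):
    bot.move_linear((x,y,.0768),down(a),max_speed=.05); o=s(a)
    if abs(o['torque'][2])>1.0 or np.hypot(*o['wrist_force'][:2])>30: break
```

```text
60 60.2 [ 0.517  -0.0122  0.077 ] [0.6 0.9 3.1] [ 0.19 -0.23 -0.  ] 0.145 9.19
45 45.3 [ 0.5169 -0.0123  0.077 ] [1.2 0.3 4.1] [ 0.18 -0.34  0.02] 0.147 9.6
30 30.2 [ 0.5168 -0.0124  0.077 ] [0.2 1.1 4.9] [ 0.08 -0.29 -0.04] 0.148 10.01
15 15.3 [ 0.5168 -0.0125  0.077 ] [0.9 0.6 5.7] [ 0.06 -0.28 -0.01] 0.152 10.42
8 8.2 [ 0.5166 -0.0126  0.077 ] [-0.5 -0.6  6.8] [ 0.03 -0.13 -0.03] 0.152 10.69
4 4.3 [ 0.5167 -0.012   0.077 ] [0.8 2.9 6.4] [ 0.41 -0.11  0.07] 0.15 10.94
2 2.4 [ 0.5168 -0.0117  0.077 ] [0.4 2.5 6.2] [ 0.4  -0.06  0.66] 0.148 11.19
0 0.5 [ 0.5167 -0.0117  0.077 ] [0.4 1.5 7.2] [0.26 0.04 1.39] 0.154 11.44
```

Run:
```python
from h import *
claw.let_go(); bot.pause(.2)
o=monitor.get_obs(); print(o['wrist_force'],o['grip_width'],o['clock'])
bot.move_linear((.5164,-.0123,.2),max_speed=.12)
im,W=cloud('wrist'); cv2.imwrite('pics/w4.png',cv2.resize(im[110:290,190:390],None,fx=3,fy=3))
near=np.hypot(W[...,0]-.5164,W[...,1]+.0123)<.03
m=near&(W[...,2]>.08); p=W[m]; print(m.sum(),np.median(p[:,2]),cv2.minAreaRect(p[:,:2].astype(np.float32)))
print(monitor.get_obs()['clock'])
```

```text
[-0.00400654 -0.20796469  0.16084952] 0.9991761925039482 12.3417
14517 0.2800228420228054 ((0.5232229232788086, -0.007839411497116089), (0.04580356180667877, 0.04783192649483681), 64.10362243652344)
13.5667
```

View pics/w4.png

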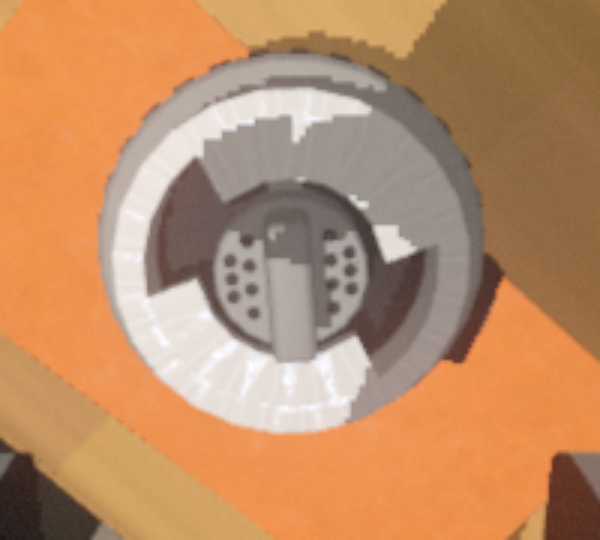

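The picture shows the cartridge home in the socket. The grip bar runs from (287,215) to (293,355) and the slots at (190,225) and (405,300) are empty, so the lugs are turned under the lip.

```bash
python3 -c "
from h import *
print(bot.close_job())"
```

```text
the job is handed in; nothing more can be done
None
```

The two-lug cartridge is in the extractor socket, pushed fully home, twisted clockwise to its stop (about 68 degrees) and released; I handed the job in at about 14 s, and the other cartridges were not touched.

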